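# Line up battery packs with a straightedge

## Robot

A 6-joint arm with a two-finger parallel gripper is mounted at the origin on the work surface. World frame = base frame: x ahead of the robot, y to its left, z up, the work surface at z = 0. Lengths are in m, angles in rad, forces in N, time in s.
With the tool pointing down it reaches from about 0.275 to 0.75 m from the base axis. Payload 10.2 kg.
Tool frame: the origin (TCP) lies midway between the tips of the shut fingers; the grasp point (between the pads) lies 19 mm behind it (env.hold_point_z is the distance from the TCP to the grasp point, in m); x points along the fingers, z is the direction in which the jaws open and shut, and the axes are right-handed (so a half turn about x gives the same grasp; the last joint's range is limited). The gripper opens to 85 mm and grips with 20 to 120 N. Pads are 22 mm wide; open, the fingers measure 114 mm over their backs; the gripper's body (76 mm by 85 mm) begins 54 mm behind the grasp point. The pads swing forward as they close: fully open they stand 13 mm farther back than shut.
Start: joints at [-1.538, 0.313, 1.498, -0, 1.331, -0.223], TCP at [0.133, -0.508, 0.231] pointing down, gripper open.
Joint ranges: [-2.94, 2.94], [-0.97, 2.17], [0.19, 2.56], [-1.23, 4.37], [0.02, 3.11], [-2.88, 2.88]. Speed limits (rad/s): [2.39, 2.39, 3.01, 3.14, 3.14, 3.14].

## Interface

Orientations are given as a unit quaternion [x, y, z, w].
In Python, from bench import env, kinematics, monitor, eyes, job gives the robot as it stands. The module is installed in compiled form; this text tells all that it offers. Calls block until the motion is done:
- env.reach(position, orientation): joint-space move of the TCP to a pose.
- env.movel(position, velocity=0.15, frame=None, guard=None): straight line of the TCP; frame=None keeps the orientation; velocity is the mean speed in m/s. With guard (N) it stops when the force on the tool has changed by that much, and returns True; else False.
- env.set_joints(angles): joint-space move.
- env.release() and env.close_gripper(effort=None): open the fingers fully, or close them until they stop; effort is the grip in N (None keeps the last).
- env.hold(seconds).
- kinematics.ik(position, orientation): joint angles nearest the present ones, or None.
- monitor.sense(): the state.
- eyes.grab_frame(name): name is "side" or "top"; returns a dict with "frame" (420x560x3 uint8, red, green, blue), "mtx" (3x3 intrinsics, pixels), "k1" (the pictures are not rectified: a ray, as slopes to the right and down, at radius r is drawn at 1 + k1 r^2 times it, then the intrinsics apply), "view" (4x4, takes a point from world to camera coordinates). Camera axes: x right, y down, z forward; pixel columns grow to the right and rows downward; lengths in m; the calibration is good to about 2 mm. A picture is of the moment at which its call begins. There is no depth.
A pose or a line that the arm cannot do raises env.MotionError and nothing moves.
- job.hand_in(): hands the job in, once; it reports no verdict.
The state is a dict: "clock": time; "joints": joint angles; "qvel": joint speeds; "joint_efforts": joint torques, N m; "position": TCP position; "ee_rot": TCP orientation; "contact_force": force on the tool from outside, world axes, zero at the start; "ft_torque": the same for the moment, N m; "finger_gap": opening from 0.0 (shut) to 1.0 (fully open).
Only numpy, scipy, OpenCV 4.12 (cv2) and the standard library are available. Lean on these libraries where they do the work, as an engineer would, in place of code of your own. Each camera call takes 0.05 s, during which the arm holds its last target.

## Task

Stand the spare battery pack upright in the free place of the row in front of the stop bar and let go of it; then draw the aluminium straightedge out from under the riser by its free end, let it lie on the bench, and take it again by its middle. With its long edge push the three packs back, without ramming them, until they stand in a straight line flat against the stop bar; once the straightedge is out, do not touch the packs with the gripper itself. Finally leave the straightedge lying flat on the bench, let go of it, and leave the tape roll, the carton and the meter where they are.

Things in the scene. Friction and masses are not known exactly. Their poses are not given: they have to be found in the camera images.
- pack_a: One of three identical blue battery packs in smooth slippery wrap (friction 0.24 to 0.36), 0.25 to 0.46 kg: 76 mm deep (its x), 42 mm thick (its y, the way to grip it), 80 mm tall. Origin: centre of its underside. Two stand askew (up to 0.1 rad) in the row, 15 to 45 mm off the stop bar; the third, the spare, stands alone on the bench to the right (-y); which one varies.
- pack_b: One of three identical blue battery packs in smooth slippery wrap (friction 0.24 to 0.36), 0.25 to 0.46 kg: 76 mm deep (its x), 42 mm thick (its y, the way to grip it), 80 mm tall. Origin: centre of its underside. Two stand askew (up to 0.1 rad) in the row, 15 to 45 mm off the stop bar; the third, the spare, stands alone on the bench to the right (-y); which one varies.
- pack_c: One of three identical blue battery packs in smooth slippery wrap (friction 0.24 to 0.36), 0.25 to 0.46 kg: 76 mm deep (its x), 42 mm thick (its y, the way to grip it), 80 mm tall. Origin: centre of its underside. Two stand askew (up to 0.1 rad) in the row, 15 to 45 mm off the stop bar; the third, the spare, stands alone on the bench to the right (-y); which one varies.
- stop_bar: Steel bar fixed on the bench, 20 mm (x) by 230 mm (y) by 40 mm high. Origin: centre of its underside; y runs along it, and its flat face that looks to the robot lies at x = -10 mm in its frame. The row stands in front of this face: three places, at y = -74, 0 and 74 mm in its frame, each marked by a white tag on the bar's top; one is free. A pack flat against the bar has its origin at x = -48 mm in this frame.
- place_mark: Thin printed-paper outline, 70 by 36 mm, stuck flat on the bench (no height to speak of) at the free place of the row; the spare pack is to stand over it. Origin: its centre.
- riser: Low grey steel bench riser, fixed: 150 mm (x) by 170 mm (y), roof 72 to 80 mm above the bench, on two 8 mm side walls along y at x = -71 and 71 mm; its ends (-y and +y) are open. A small black charger is fixed on the roof's +y half, its top 115 mm above the bench. Origin: centre of its underside. The straightedge starts under it and sticks out about 75 mm at its -y end; it comes out along the riser's -y.
- straightedge: Loose aluminium angle straightedge lying on the bench, 0.35 kg, 200 mm long (its y). A flat leaf 8 mm thick reaches from x = -5 to x = 55 mm in its frame; the long edge at x = 55 mm is the pushing edge. An upright rib 10 mm thick (x = -5 to 5 mm), running the whole length, stands 60 mm high over the bench and is what to grip. Origin: on the underside, below the rib's middle (the middle of its length). It starts with the pushing edge away from the robot.
- tape_roll: Bystander: tape roll lying flat, 90 mm diameter, 25 mm high. Origin: centre of its underside.
- carton: Bystander: cardboard box 90 mm (x) by 130 mm (y) by 70 mm high. Origin: centre of its underside.
- meter: Bystander: black hand meter lying flat, 75 mm (x) by 140 mm (y) by 38 mm high. Origin: centre of its underside.
Things that resemble listed ones, but are neither listed nor needed, are in the scene too. Of the things shaped like the stop_bar, the steel one is meant.

How it is judged:
On the way, in this order (a step that is already met when the one before it is completed fails the run):
1. all three packs stand upright in the row in front of the stop bar, let go, the straightedge still under the riser (y of pack_a in the frame of stop_bar between -0.1 and 0.1 m and x of pack_a in the frame of stop_bar between -0.13 and -0.04 m and angle between each of pack_a, pack_b, pack_c's own z axis and vertical below 0.06 rad and height (world z) of each of pack_a, pack_b, pack_c below 0.006 m and contact force between the fingers and pack_a below 0.1 N and y of pack_b in the frame of stop_bar between -0.1 and 0.1 m and x of pack_b in the frame of stop_bar between -0.13 and -0.04 m and contact force between the fingers and pack_b below 0.1 N and y of pack_c in the frame of stop_bar between -0.1 and 0.1 m and x of pack_c in the frame of stop_bar between -0.13 and -0.04 m and contact force between the fingers and pack_c below 0.1 N and not (y of straightedge in the frame of riser below -0.19 m)), for 0.2 s.
2. the straightedge lies flat on the bench, wholly out from under the riser, let go (y of straightedge in the frame of riser below -0.19 m and contact force between the fingers and straightedge below 0.1 N and angle between straightedge's own z axis and vertical below 0.05 rad and height (world z) of straightedge below 0.006 m and linear speed of straightedge below 0.02 m/s), for 0.2 s.
3. the straightedge is gripped within 35 mm of its middle (y of straightedge in the frame of riser below -0.19 m and contact force between the fingers and straightedge above 1 N and y of the grasp point in the frame of straightedge between -0.035 and 0.035 m), for 0.2 s.
4. with the straightedge held by its middle, the packs are in line, flat against the stop bar (contact force between the fingers and straightedge above 1 N and y of the grasp point in the frame of straightedge between -0.035 and 0.035 m and y of pack_a in the frame of stop_bar between -0.1 and 0.1 m and x of pack_a in the frame of stop_bar between -0.13 and -0.04 m and angle between each of pack_a, pack_b, pack_c's own z axis and vertical below 0.06 rad and height (world z) of each of pack_a, pack_b, pack_c below 0.006 m and x of each of pack_a, pack_b, pack_c in the frame of stop_bar above -0.0515 m and angle between the x axis of each of pack_a, pack_b, pack_c and the x axis of stop_bar, either way round below 0.04 rad and y of pack_b in the frame of stop_bar between -0.1 and 0.1 m and x of pack_b in the frame of stop_bar between -0.13 and -0.04 m and y of pack_c in the frame of stop_bar between -0.1 and 0.1 m and x of pack_c in the frame of stop_bar between -0.13 and -0.04 m), for 0.1 s.
At the end, for the whole second after the job is handed in: All three packs stand upright in front of the stop bar, within 100 mm of its middle along it, square to it within 0.04 rad, centres at most 3.5 mm farther off than when flat against it, at rest; the straightedge lies flat on the bench, out from under the riser, let go, at rest (all of step 2 and y of pack_a in the frame of stop_bar between -0.1 and 0.1 m and x of pack_a in the frame of stop_bar between -0.13 and -0.04 m and angle between each of pack_a, pack_b, pack_c's own z axis and vertical below 0.06 rad and height (world z) of each of pack_a, pack_b, pack_c below 0.006 m and x of each of pack_a, pack_b, pack_c in the frame of stop_bar above -0.0515 m and angle between the x axis of each of pack_a, pack_b, pack_c and the x axis of stop_bar, either way round below 0.04 rad and linear speed of each of pack_a, pack_b, pack_c below 0.02 m/s and y of pack_b in the frame of stop_bar between -0.1 and 0.1 m and x of pack_b in the frame of stop_bar between -0.13 and -0.04 m and y of pack_c in the frame of stop_bar between -0.1 and 0.1 m and x of pack_c in the frame of stop_bar between -0.13 and -0.04 m); the robot touches nothing.
It fails at once if a pack is tipped (angle between any of pack_a, pack_b, pack_c's own z axis and vertical above 0.5 rad).
It fails at once if the gripper itself touches a pack (over 1 N) once the straightedge is out (y of straightedge in the frame of riser below -0.19 m and (contact force between the fingers and pack_a above 1 N or contact force between the fingers and pack_b above 1 N or contact force between the fingers and pack_c above 1 N)).
It fails at once if a pack is rammed against the stop bar with more than 60 N (contact force between stop_bar and pack_a above 60 N or contact force between stop_bar and pack_b above 60 N or contact force between stop_bar and pack_c above 60 N).
It fails at once if the tape roll, carton or meter is moved by more than 20 mm (distance of any of tape_roll, carton, meter from where it was at the start of the episode above 0.02 m).
It also fails if it takes over 61 s, if anything falls off the work surface, if the arm or the gripper's body presses on something with over 40 N, if the wrist force passes 120 N, or if a joint passes its speed limit or range.

## Working session

There is one attempt and no reset: what is moved stays moved. The work goes in short steps, each a Python script; the robot and the scene stay as the last script left them, time stands still between calls to the robot, and variables do not carry over. Pictures are saved under pics/ and viewed, and the job is handed in when it is done.

```bash
mkdir -p pics; ls; python3 - <<'E'
from bench import env, kinematics, monitor, eyes, job
import cv2
for n in ("top","side"):
    g=eyes.grab_frame(n); cv2.imwrite(f"pics/{n}0.png",cv2.cvtColor(g["frame"],cv2.COLOR_RGB2BGR)); print(n,g["mtx"],g["k1"],g["view"])
print(monitor.sense(), env.hold_point_z)
E
```

```text
pics
top [[407.63870329   0.         277.65739085]
 [  0.         407.63870329 212.40882062]
 [  0.           0.           1.        ]] -0.004527764939887005 [[-2.39243435e-02 -9.99709819e-01 -2.81122158e-03  3.59322512e-02]
 [-9.92009406e-01  2.40883139e-02 -1.23843009e-01  4.94430054e-01]
 [ 1.23874789e-01 -1.74104425e-04 -9.92297842e-01  1.02445013e+00]
 [ 0.00000000e+00  0.00000000e+00  0.00000000e+00  1.00000000e+00]]
side [[480.65674401   0.         281.17344913]
 [  0.         480.65674401 207.59632929]
 [  0.           0.           1.        ]] 0.04414387038186003 [[-0.81363455 -0.58120134 -0.01427661  0.41962045]
 [-0.3625957   0.52649364 -0.76897907  0.23089017]
 [ 0.45444821 -0.6204913  -0.63911452  1.07845421]
 [ 0.          0.          0.          1.        ]]
{'clock': 0.1, 'joints': array([-1.53838017e+00,  3.13360365e-01,  1.49836485e+00, -1.36631236e-06,
        1.33097037e+00, -2.23428691e-01]), 'qvel': array([-0.00026697, -0.00229397, -0.00154928,  0.00126183, -0.00057876,
        0.00051662]), 'joint_efforts': array([ 3.14234319e-03, -4.12896287e+01, -2.60142034e+01, -1.91731860e-04,
        2.99741594e-03, -6.17899385e-07]), 'position': array([ 0.13282384, -0.50768762,  0.23080812]), 'ee_rot': array([ 0.43242794,  0.55994998, -0.431827  ,  0.55945289]), 'contact_force': array([0.03902244, 0.01440119, 0.14071735]), 'ft_torque': array([ 0.01928237, -0.04236003,  0.00937096]), 'finger_gap': 1.0044581155383967} 0.0187
```

View pics/top0.png

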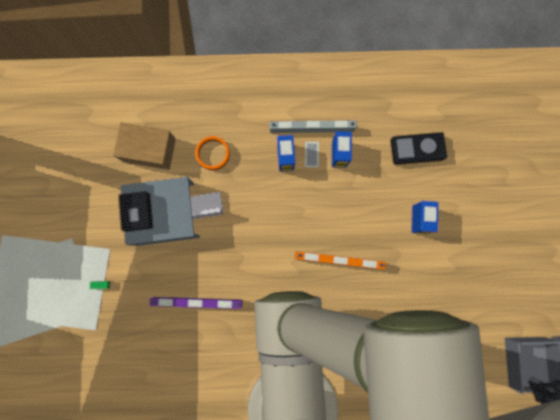

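View pics/side0.png

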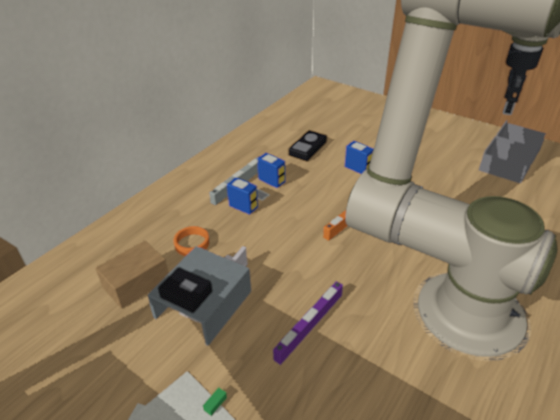

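The top view shows the steel stop bar at (313,126), packs at (286,152) and (342,147), and the place mark between them at (312,154). The spare is at (426,217), the riser at (158,211), and the straightedge tail at (206,205). Next I'll zoom in.

```bash
cat > h.py <<'E'
from bench import env, kinematics, monitor, eyes, job
import cv2, numpy as np
from scipy.spatial.transform import Rotation as R
def grab(n,save=None):
    g=eyes.grab_frame(n)
    if save: cv2.imwrite(f"pics/{save}.png",cv2.cvtColor(g["frame"],cv2.COLOR_RGB2BGR))
    return g
def px2w(g,uv,z):
    uv=np.atleast_2d(np.asarray(uv,float)); K=g["mtx"]; k=g["k1"]
    d=(uv-[K[0,2],K[1,2]])/[K[0,0],K[1,1]]
    p=d.copy()
    for _ in range(20): p=d/(1+k*(p**2).sum(1,keepdims=True))
    rays=np.c_[p,np.ones(len(p))]@g["view"][:3,:3]   # R^T * ray
    C=-g["view"][:3,:3].T@g["view"][:3,3]
    t=(z-C[2])/rays[:,2]
    return C+rays*t[:,None]
def w2px(g,P):
    P=np.atleast_2d(P); c=P@g["view"][:3,:3].T+g["view"][:3,3]
    p=c[:,:2]/c[:,2:]; p=p*(1+g["k1"]*(p**2).sum(1,keepdims=True))
    return p*[g["mtx"][0,0],g["mtx"][1,1]]+[g["mtx"][0,2],g["mtx"][1,2]]
def down(ang):
    """tool x down; jaw axis z at world angle ang in the xy plane"""
    x=np.array([0,0,-1.]); z=np.array([np.cos(ang),np.sin(ang),0]); y=np.cross(z,x)
    return R.from_matrix(np.c_[x,y,z]).as_quat()
def crop(g,x0,y0,x1,y1,s,name):
    im=cv2.cvtColor(g["frame"],cv2.COLOR_RGB2BGR)[y0:y1,x0:x1]
    cv2.imwrite(f"pics/{name}.png",cv2.resize(im,None,fx=s,fy=s,interpolation=cv2.INTER_CUBIC))
E
python3 - <<'E'
from h import *
g=grab("top"); crop(g,255,105,455,245,4,"z1"); crop(g,105,110,255,255,4,"z2")
E
```

```text
(no output)
```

View pics/z1.png

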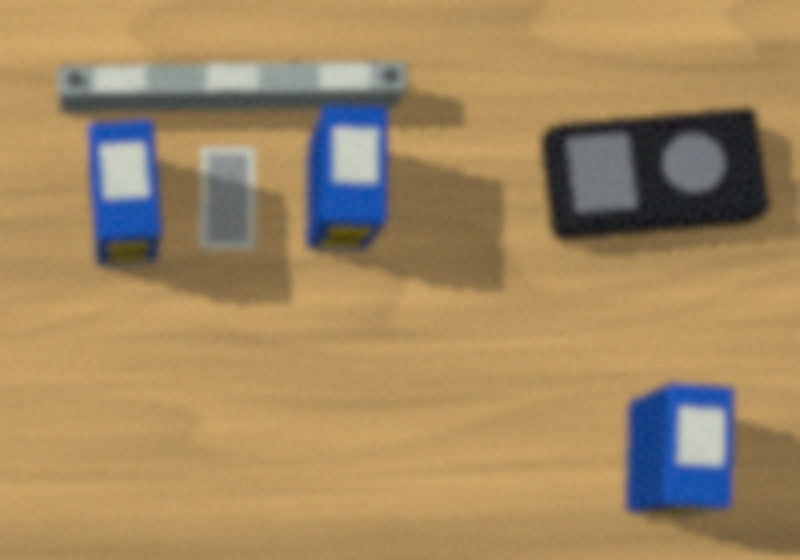

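View pics/z2.png

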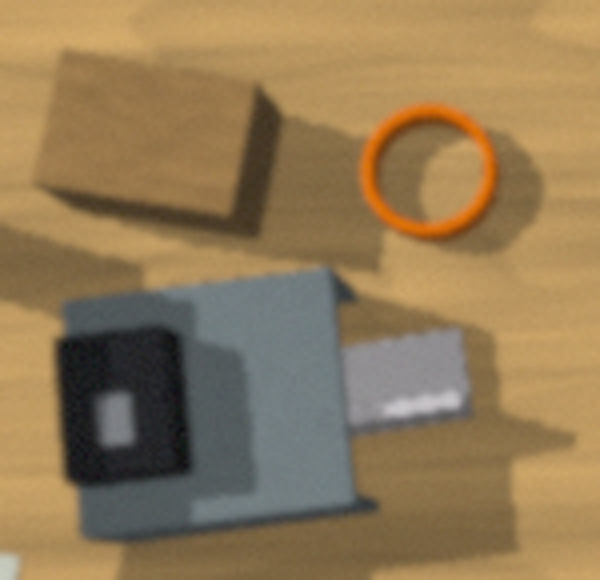

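```bash
python3 - <<'E'
from h import *
g=grab("top"); hsv=cv2.cvtColor(g["frame"],cv2.COLOR_RGB2HSV)
for (x0,y0,x1,y1) in [(275,128,298,175),(328,126,356,172),(405,195,445,240)]:
    s=hsv[y0:y1,x0:x1]; b=s[(s[...,0]>105)&(s[...,0]<130)&(s[...,1]>150)]
    print(np.histogram(b[:,2],bins=range(60,260,15)))
for (x,y) in [(420,217),(414,217),(436,217),(431,229),(431,203)]: print(x,y,hsv[y,x])
def W(name,pts,z,off):
    p=px2w(g,np.array(pts)/4+off-0.0,z)[:,:2]; print(name,p.round(4).tolist()); return p
o1=(255,105);o2=(105,110)
W("bar",[(58,66),(406,62),(406,93),(62,97)],.04,o1)
W("barbottom",[(62,111),(403,105)],0,o1)
W("mark",[(200,147),(255,146),(255,247),(201,249)],0,o1)
W("packL top",[(92,124),(152,121),(158,233),(99,240)],.08,o1)
W("packR top",[(325,107),(388,109),(382,221),(319,223)],.08,o1)
W("spare top",[(667,386),(733,387),(730,508),(666,505)],.08,o1)
W("riser top",[(64,302),(330,268),(356,500),(82,536)],.076,o2)
W("leaf edge",[(345,347),(462,329)],.008,o2)
W("leaf end far",[(462,329)],.008,o2)
W("rib top",[(385,410),(460,398),(346,424)],.06,o2)
W("meter",[(545,128),(755,110),(768,212),(560,236)],.038,o1)
W("tape",[(430,170)],.02,o2)
W("carton top",[(65,50),(258,85),(235,220),(37,185)],.07,o2)
E
```

```text
(array([  0,   0,   3,   4,   3,  10,  36, 142,   0,   0,   0,   0,   0]), array([ 60,  75,  90, 105, 120, 135, 150, 165, 180, 195, 210, 225, 240,
       255]))
(array([  0,   2,   5,  11,  32,  30,  62, 158,   0,   0,   0,   0,   0]), array([ 60,  75,  90, 105, 120, 135, 150, 165, 180, 195, 210, 225, 240,
       255]))
(array([  0,   1,   2,   5, 180,  43,  36, 191,   0,   0,   0,   0,   0]), array([ 60,  75,  90, 105, 120, 135, 150, 165, 180, 195, 210, 225, 240,
       255]))
420 217 [109 203 142]
414 217 [108 212 129]
436 217 [112  77 173]
431 229 [108 219 165]
431 203 [108 223 167]
bar [[0.7363, 0.0398], [0.7334, -0.1899], [0.7122, -0.1889], [0.7151, 0.0376]]
barbottom [[0.7187, 0.0383], [0.7172, -0.1946]]
mark [[0.6911, -0.0551], [0.6908, -0.0925], [0.6206, -0.09], [0.6201, -0.0535]]
packL top [[0.6835, 0.0185], [0.6845, -0.0194], [0.612, -0.0211], [0.6085, 0.0159]]
packR top [[0.6909, -0.129], [0.6886, -0.1688], [0.6163, -0.1616], [0.616, -0.1221]]
spare top [[0.5075, -0.333], [0.5059, -0.3738], [0.4311, -0.3665], [0.4339, -0.3274]]
riser top [[0.5668, 0.4142], [0.5844, 0.2478], [0.4385, 0.2312], [0.4204, 0.3997]]
leaf edge [[0.5455, 0.2528], [0.5558, 0.1749]]
leaf end far [[0.5558, 0.1749]]
rib top [[0.4959, 0.2164], [0.5024, 0.1691], [0.4877, 0.2409]]
meter [[0.6869, -0.2795], [0.6957, -0.4185], [0.6268, -0.4219], [0.614, -0.285]]
tape [[0.6616, 0.1938]]
carton top [[0.7326, 0.4199], [0.7062, 0.2956], [0.6182, 0.3094], [0.6441, 0.4356]]
```

```bash
python3 - <<'E'
from h import *
s=monitor.sense(); print(R.from_quat(s["ee_rot"]).as_matrix().round(2))
for n,p,yaws in [("spare",(.4526,-.3475,.036),(np.pi/2-.086,-np.pi/2-.086)),("place",(.591,-.0735,.036),(np.pi/2-.01,-np.pi/2-.01)),
  ("rod",(.498,.199,.021),(.115,.115+np.pi)),("rod2",(.507,.109,.021),(.115,.115+np.pi)),("push",(.59,-.074,.024),(-.01,-.01+np.pi))]:
    for y in yaws:
        q=kinematics.ik(p,down(y)); print(n,round(y,2),None if q is None else np.round(q,2))
E
```

```text
[[-0.    0.97  0.25]
 [ 0.    0.25 -0.97]
 [-1.    0.   -0.  ]]
spare 1.48 [-0.86  0.63  1.56 -0.    0.95 -2.34]
spare -1.66 [-0.86  0.63  1.56 -0.    0.95  0.8 ]
place 1.56 [-0.32  0.68  1.48 -0.    0.98 -1.88]
place -1.58 [-0.32  0.68  1.48 -0.    0.98  1.26]
rod 0.12 [ 0.16  0.6   1.68 -0.    0.86  0.05]
rod 3.26 None
rod2 0.12 [-0.01  0.57  1.74 -0.    0.84 -0.13]
rod2 3.26 None
push -0.01 [-0.32  0.69  1.49 -0.    0.96 -0.31]
push 3.13 [-0.32  0.69  1.49 -0.    0.96  2.83]
```

```bash
python3 - <<'E'
from h import *
q=down(-np.pi/2-.086)
env.reach((.4526,-.3475,.14),q)
print(env.movel((.4526,-.3475,.036),velocity=.15,guard=15))
env.close_gripper(effort=80)
s=monitor.sense(); print(s["clock"],s["position"],s["finger_gap"],s["contact_force"])
g=grab("side","s1")
E
```

```text
False
2.9 [ 0.45280303 -0.3477073   0.03664712] 0.4826789136200718 [-0.20204747  0.50504838  6.05524082]
```

View pics/s1.png

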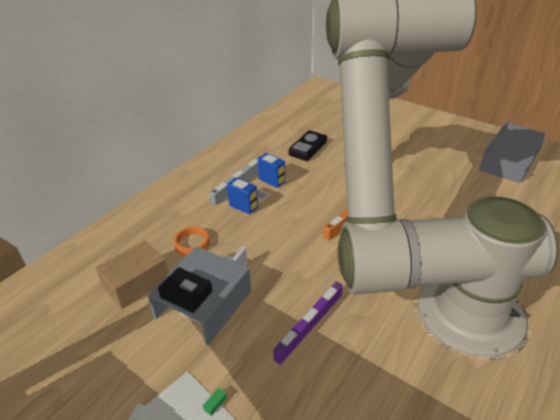

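The arm hides the grasp in this view, but the finger gap (about 41 mm) matches the pack's thickness. I'll lift and place it now.

```bash
python3 - <<'E'
from h import *
q=down(-np.pi/2-.086); q2=down(-np.pi/2-.01)
env.movel((.4526,-.3475,.066),velocity=.1)
s=monitor.sense(); print(s["finger_gap"],s["contact_force"])
env.movel((.50,-.0735,.066),velocity=.18,frame=q2)
env.movel((.591,-.0735,.066),velocity=.1)
print(s["clock"])
g=grab("top"); crop(g,255,105,455,245,4,"z3"); grab("side","s3")
E
```

```text
0.48439011432332524 [-0.25858333 -0.54463427 -4.1747409 ]
3.4
```

View pics/z3.png

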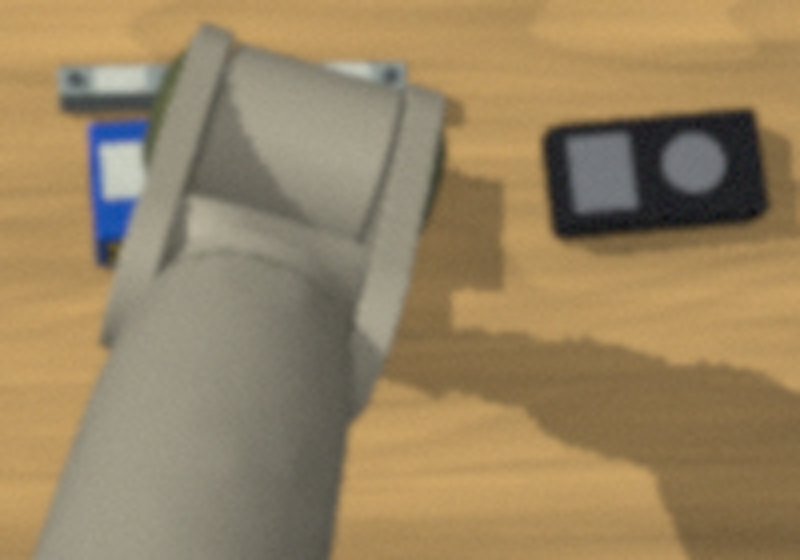

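View pics/s3.png

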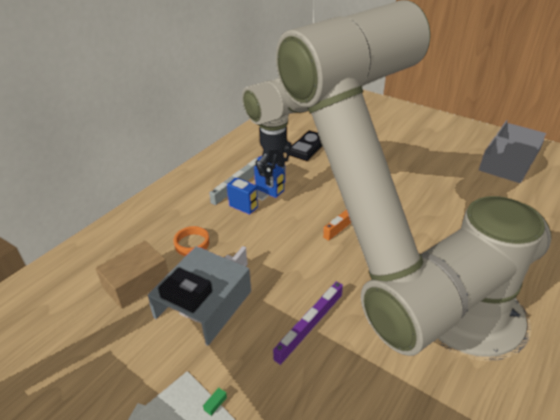

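The side view shows the spare held between the two row packs at about (270,175). I'll lower it and release.

```bash
python3 - <<'E'
from h import *
env.movel((.591,-.0735,.040),velocity=.08)
print(env.movel((.591,-.0735,.0345),velocity=.02,guard=4))
s=monitor.sense(); print(s["position"],s["contact_force"])
env.release()
p=s["position"]
env.movel((p[0],p[1],.13),velocity=.12)
env.reach((.4979,.199,.13),down(.115))
s=monitor.sense(); print(s["clock"],s["contact_force"])
g=grab("top"); crop(g,255,105,455,245,4,"z4"); crop(g,105,110,255,255,4,"z5"); grab("side","s4")
E
```

```text
True
[ 0.5915353  -0.07364763  0.03668074] [-0.28770714  0.57285367  3.81866826]
9.5667 [ 0.48195619 -0.16435502  0.08068341]
```

View pics/z4.png

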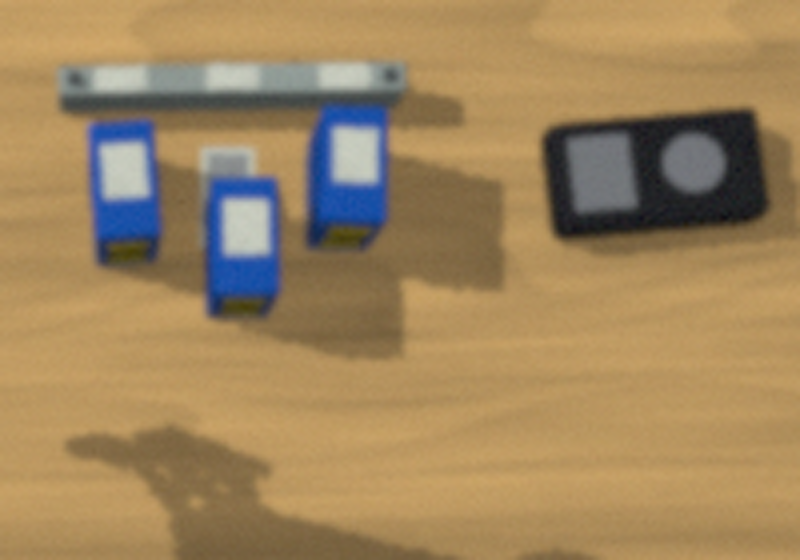

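View pics/s4.png

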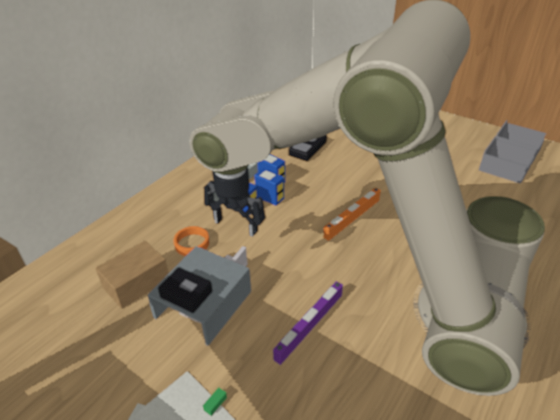

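The row neighbours are unmoved, and the spare stands in front of the mark at crop position (243,240). I'll check its distance from the bar.

```bash
python3 - <<'E'
from h import *
g=eyes.grab_frame("top")
f=lambda pts,z:px2w(g,(np.array(pts)-1.5)/4+(255,105),z)[:,:2]
p=f([(213,180),(279,179),(277,294),(211,299)],.08); print(p.round(4).tolist(),p.mean(0))
print(f([(58,66),(406,62),(406,93),(62,97)],.04).mean(0))
E
```

```text
[[0.6463, -0.0558], [0.6459, -0.0973], [0.5723, -0.0932], [0.5701, -0.052]] [ 0.60864405 -0.074564  ]
[ 0.72530612 -0.07441442]
```

```bash
python3 - <<'E'
from h import *
print(env.movel((.4979,.199,.024),velocity=.15,guard=15))
env.close_gripper(effort=60)
s=monitor.sense(); print(s["clock"],s["position"],s["finger_gap"],s["contact_force"])
p=s["position"]
print(env.movel((p[0]+.160*.108,p[1]-.160*.994,p[2]+.001),velocity=.1,guard=25))
s=monitor.sense(); print(s["clock"],s["position"],s["finger_gap"],s["contact_force"])
p=s["position"]
env.movel((p[0],p[1],p[2]-.001),velocity=.05)
env.release()
env.movel((p[0],p[1],.10),velocity=.15)
env.reach((.40,.10,.2),down(.115))
g=grab("top","t6"); crop(g,150,140,340,270,4,"z6"); grab("side","s6")
s=monitor.sense(); print(s["clock"])
E
```

```text
False
11.2583 [0.49807237 0.19902838 0.0242001 ] 0.10995767961778824 [ 0.2515004  -0.73537349  2.2171056 ]
False
13.0083 [0.51526807 0.04038101 0.02517199] 0.11280429016163354 [-0.51308169  0.45633204 -3.70544949]
15.4333
```

View pics/z6.png

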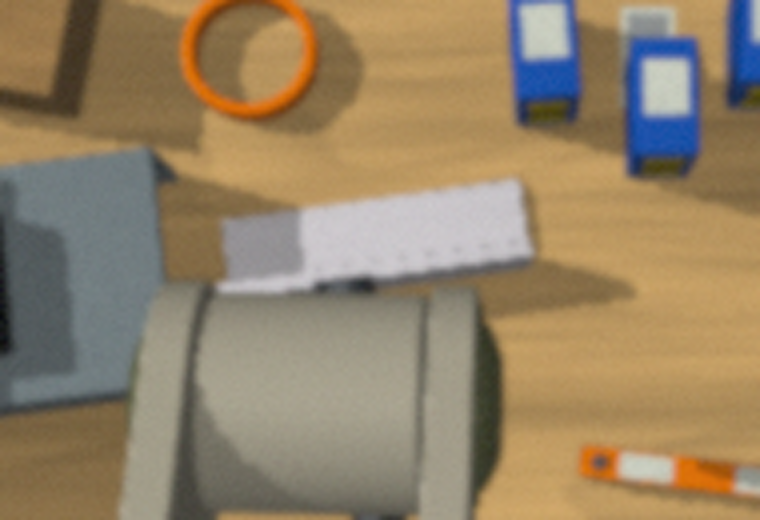

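View pics/s6.png

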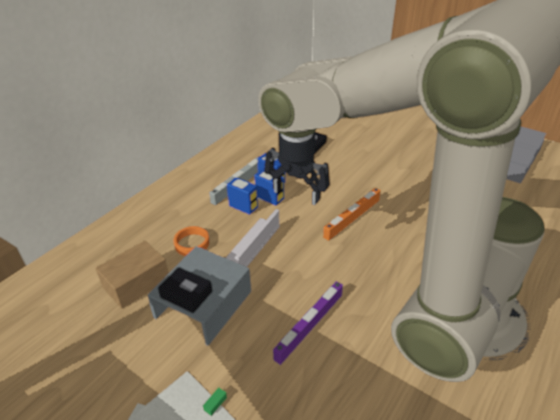

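The straightedge is out and lying flat. Its leaf's far edge runs from (222,219) to (519,180) in the crop. I'll measure it.

```bash
python3 - <<'E'
from h import *
g=eyes.grab_frame("top")
p=px2w(g,(np.array([(222,219),(521,180)])-1.5)/4+(150,140),.008)[:,:2]
d=p[0]-p[1]; L=np.linalg.norm(d); yaw=np.arctan2(-d[0],d[1]); ax=np.array([np.cos(yaw),np.sin(yaw)])
mid=p.mean(0)-.055*ax; print(p,L,yaw,mid)
r=np.array([.5033,.324]); a=.108
v=mid-r; print("riser y",-np.sin(a)*v[0]+np.cos(a)*v[1])
E
```

```text
[[0.55103699 0.21582855]
 [0.5725254  0.01630131]] 0.2006810257098003 0.10728311048233162 [0.50709741 0.11017567]
riser y -0.21298784096397497
```

```bash
python3 - <<'E'
from h import *
q=down(.107); q2=down(-.011)
env.reach((.5071,.1102,.10),q)
print(env.movel((.5071,.1102,.024),velocity=.12,guard=15))
env.close_gripper(effort=80)
env.hold(.3)
s=monitor.sense(); print(s["clock"],s["position"],s["finger_gap"],s["contact_force"])
p=s["position"]; z=p[2]
env.movel((.507,.110,z+.012),velocity=.06)
env.movel((.475,.110,z+.012),velocity=.1)
env.movel((.475,-.0744,z+.012),velocity=.15,frame=q2)
env.movel((.490,-.0744,z+.002),velocity=.06)
s=monitor.sense(); print(s["clock"],s["position"],s["finger_gap"],s["contact_force"])
g=grab("top"); crop(g,255,105,455,245,4,"z7"); grab("side","s7")
E
```

```text
False
17.8917 [0.507167   0.11018541 0.02418258] 0.10872205081497371 [-1.75366044  0.76788051  5.73085882]
20.5417 [ 0.49000487 -0.07418953  0.02580179] 0.10239705770101182 [-0.35022975  0.48708944 -3.68880433]
```

View pics/z7.png

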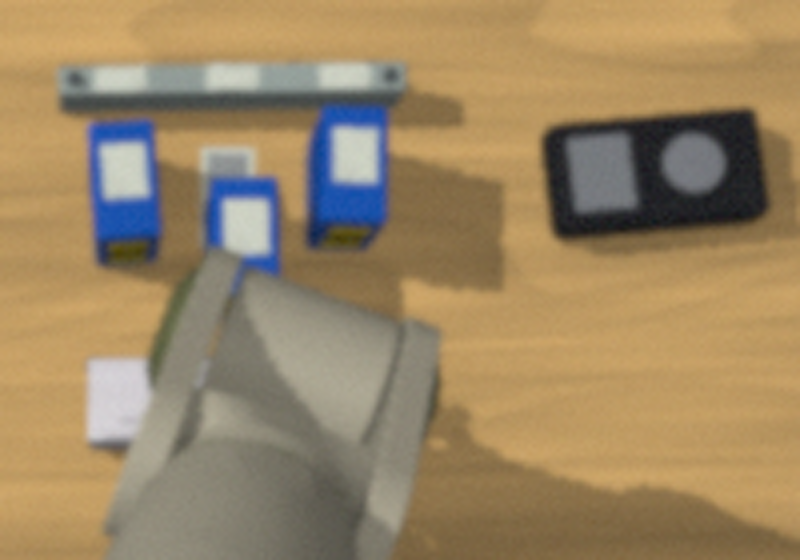

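View pics/s7.png

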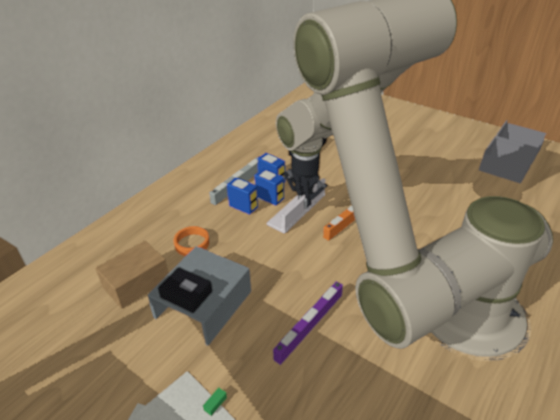

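The straightedge is held by its middle, ready to push, with its left end at crop (88,400) just outside the left pack's span. Now pushing.

```bash
python3 - <<'E'
from h import *
z=monitor.sense()["position"][2]
print(env.movel((.530,-.0744,z),velocity=.04,guard=12), monitor.sense()["contact_force"])
print(env.movel((.572,-.0744,z),velocity=.035,guard=14), monitor.sense()["contact_force"])
print(env.movel((.598,-.0744,z),velocity=.015,guard=16))
s=monitor.sense(); print(s["clock"],s["position"],s["finger_gap"],s["contact_force"],s["ft_torque"])
env.hold(.4)
s=monitor.sense(); print(s["clock"],s["position"],s["contact_force"])
g=grab("top"); crop(g,255,105,455,245,4,"z8"); g=grab("side"); crop(g,190,130,330,240,5,"s8")
E
```

```text
False [ 0.48609344  0.12656289 -3.72961507]
False [-5.08091118 -0.40271722 -2.42134274]
True
24.2083 [ 0.58490045 -0.07390003  0.02476168] 0.10624037131476038 [-1.06956682  1.92924082 -1.97715691] [0.05137586 0.02688581 0.0411259 ]
24.6083 [ 0.58446441 -0.07389448  0.02460376] [ 2.06045725 -1.2089726   0.96252873]
```

View pics/z8.png

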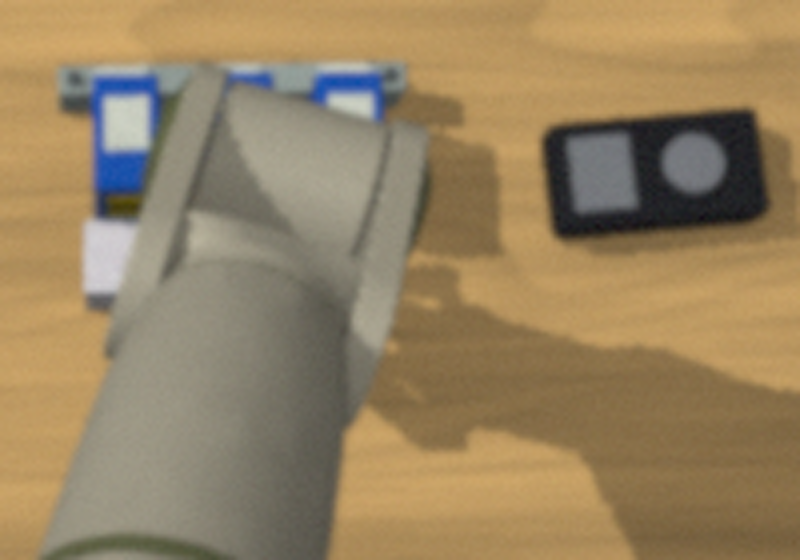

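View pics/s8.png

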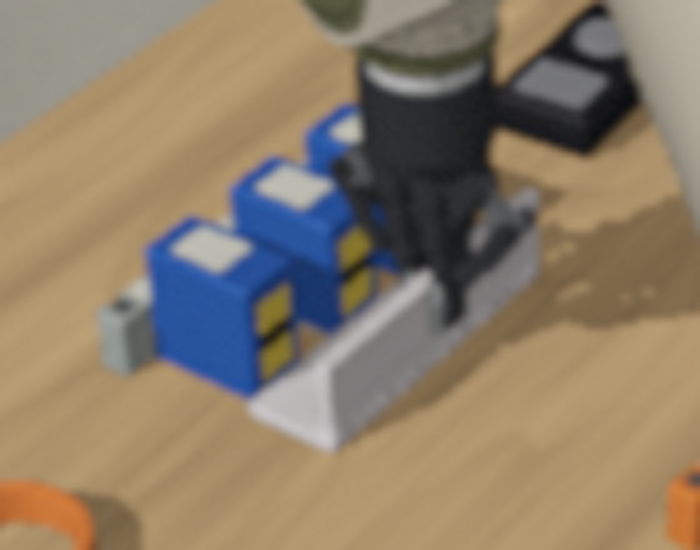

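The packs look close to the bar. I'll press a little more, in small steps, to seat them.

```bash
python3 - <<'E'
from h import *
z=.0255
for x in (.5855,.5865,.5875,.5885,.5895):
    r=env.movel((x,-.0744,z),velocity=.01,guard=22); s=monitor.sense(); print(x,r,s["position"],s["contact_force"])
    if r or -s["contact_force"][0]>18: break
env.hold(.4)
s=monitor.sense(); print(s["clock"],s["position"],s["contact_force"])
g=grab("top"); crop(g,255,105,455,245,4,"z9"); g=grab("side"); crop(g,190,130,330,240,5,"s9")
E
```

```text
0.5855 False [ 0.58492535 -0.07418231  0.02503348] [-0.3845786   1.11197239 -2.33437693]
0.5865 False [ 0.58551324 -0.07416383  0.02507225] [-4.68460263 -0.04702168  0.01522527]
0.5875 False [ 0.58558056 -0.07412877  0.02517224] [-11.51416075   0.72306113   5.49584967]
0.5885 False [ 0.58567424 -0.07408861  0.0253119 ] [-17.66642883  -0.16250627  10.66664353]
0.5895 False [ 0.58574584 -0.07409369  0.02541816] [-23.18593491   0.19145485  14.98216077]
26.5 [ 0.58575324 -0.07407915  0.02539799] [-23.82427984   0.4295      14.26576332]
```

```bash
python3 - <<'E'
from h import *
env.movel((.575,-.0741,.0255),velocity=.03)
env.movel((.473,-.0741,.0275),velocity=.1)
s=monitor.sense(); print(s["clock"],s["position"],s["contact_force"])
g=grab("top"); crop(g,260,110,370,190,7,"z10"); g=grab("side"); crop(g,190,130,330,240,5,"s10")
E
```

```text
28.4 [ 0.47352565 -0.07423864  0.02759473] [ 0.55250144  0.74720823 -4.82843541]
```

View pics/z10.png

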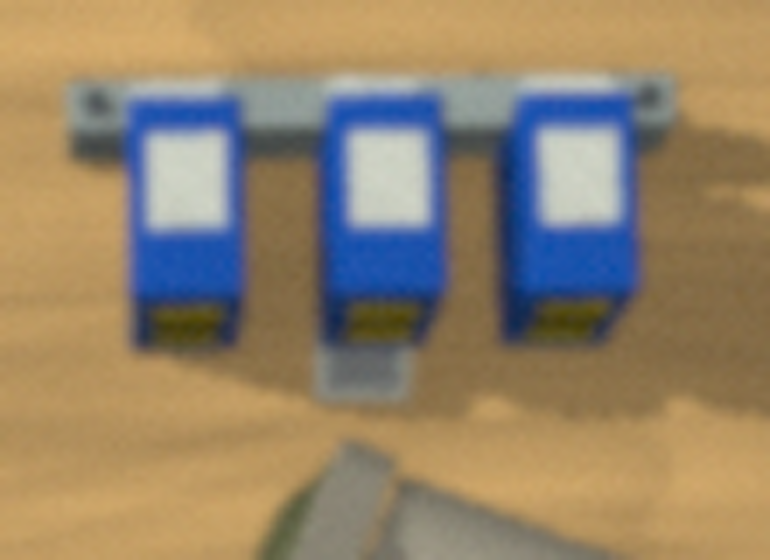

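View pics/s10.png

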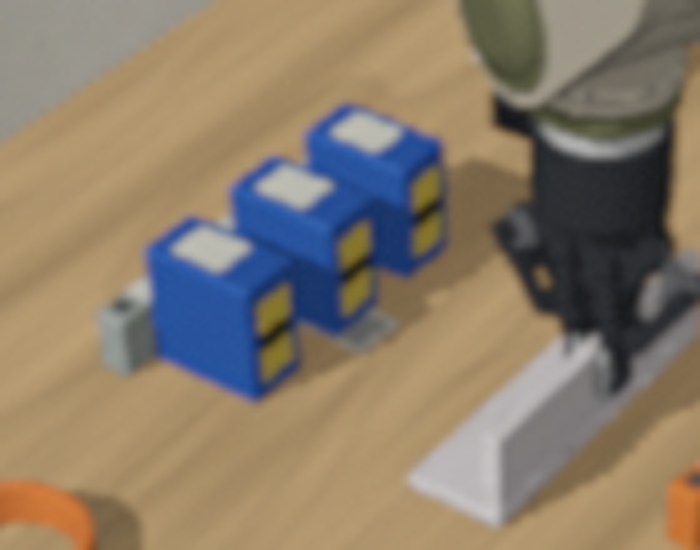

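```bash
python3 - <<'E'
from h import *
g=eyes.grab_frame("top")
f=lambda pts,z:px2w(g,(np.array(pts)-3)/7+(260,110),z)[:,:2]
b=f([(70,85),(672,76),(672,108),(72,125)],.04); print("bar",b.round(4).tolist())
for n,p in dict(L=[(130,97),(240,97),(242,293),(134,297)],M=[(327,96),(441,94),(440,288),(326,292)],Rr=[(521,94),(632,92),(633,287),(521,291)]).items():
    w=f(p,.08); d=(w[0]+w[1]-w[2]-w[3]); print(n,w.mean(0).round(4),"yaw",np.arctan2(d[1],d[0]).round(3),"far",w[:2].mean(0).round(4))
# sticker fits
hsv=cv2.cvtColor(g["frame"],cv2.COLOR_RGB2HSV)
m=((hsv[...,1]<90)&(hsv[...,2]>150)).astype(np.uint8); m[:122]=0;m[150:]=0;m[:,:270]=0;m[:,360:]=0
for c in cv2.findContours(m,cv2.RETR_EXTERNAL,cv2.CHAIN_APPROX_NONE)[0]:
    if cv2.contourArea(c)>50: 
        M=cv2.moments(c); print("sticker",px2w(g,[(M["m10"]/M["m00"],M["m01"]/M["m00"])],.08)[0,:2].round(4))
E
```

```text
bar [[0.7357, 0.0396], [0.7336, -0.1875], [0.7211, -0.1869], [0.7201, 0.0392]]
L [ 0.679  -0.0021] yaw -0.012 far [ 0.7159 -0.0026]
M [ 0.6786 -0.0732] yaw -0.04 far [ 0.7148 -0.0747]
Rr [ 0.6774 -0.1429] yaw -0.041 far [ 0.7139 -0.1444]
sticker [ 0.6834 -0.1444]
sticker [ 0.6838 -0.0752]
sticker [ 0.6845 -0.003 ]
sticker [ 0.7138 -0.0805]
```

```bash
python3 - <<'E'
from h import *
fr=np.mean([eyes.grab_frame("top")["frame"][...,0].astype(float) for _ in range(4)],0); g=eyes.grab_frame("top")
for n,cx,r0,r1 in [("L",286,131,141),("M",315,130,140),("R",342,130,140)]:
    L=[];Rr=[]
    for r in range(r0,r1):
        row=fr[r,cx-12:cx+13]; t=.5*(np.percentile(row,95)+20); 
        idx=np.where(row>t)[0]; idx=idx[(idx>3)&(idx<22)]
        i=idx[0]; L.append((cx-12+i-1+(t-row[i-1])/(row[i]-row[i-1]),r)); j=idx[-1]; Rr.append((cx-12+j+(row[j]-t)/(row[j]-row[j+1]),r))
    for e in (L,Rr):
        w=px2w(g,e,.08); print(n,"yaw",np.polyfit(w[:,0],w[:,1],1)[0].round(3), end=" ")
    print()
E
```

```text
L yaw -0.237 L yaw 0.312 
M yaw -0.014 M yaw 0.316 
R yaw 0.009 R yaw 0.246
```

```bash
python3 - <<'E'
from h import *
fr=np.mean([eyes.grab_frame("top")["frame"][...,0].astype(float) for _ in range(4)],0); g=eyes.grab_frame("top")
for n,cx in [("L",287),("M",315.5),("R",342.5)]:
    L=[];Rr=[]
    for r in range(131,141):
        xs=np.arange(int(cx)-8,int(cx)+9); row=fr[r,xs]; mx=np.median(row[6:11]); t=.5*(mx+row.min())
        i=next(k for k in range(8,-1,-1) if row[k]<t); j=next(k for k in range(8,17) if row[k]<t)
        L.append((xs[i]+(t-row[i])/(row[i+1]-row[i]),r)); Rr.append((xs[j-1]+(row[j-1]-t)/(row[j-1]-row[j]),r))
    for e in (L,Rr):
        w=px2w(g,e,.08); p,res,*_=np.polyfit(w[:,0],w[:,1],1,full=True); print(n,"yaw",p[0].round(3),"rms mm",(np.sqrt(res/len(e))*1e3).round(2), end="  ")
    print()
print(monitor.sense()["clock"])
E
```

```text
L yaw 0.002 rms mm [0.1]  L yaw -0.051 rms mm [0.16]  
M yaw -0.022 rms mm [0.07]  M yaw 0.005 rms mm [0.23]  
R yaw -0.003 rms mm [0.2]  R yaw -0.009 rms mm [0.18]  
29.05
```

Packs are in line and square within measurement noise. I'll lay the straightedge down and release it.

```bash
python3 - <<'E'
from h import *
env.movel((.510,-.0741,.0275),velocity=.08)
print(env.movel((.510,-.0741,.0238),velocity=.015,guard=5)); s=monitor.sense(); print(s["position"],s["contact_force"])
env.release()
env.movel((s["position"][0],s["position"][1],.12),velocity=.12)
env.reach((.30,-.30,.25),down(-.011-.5))
env.hold(.3)
s=monitor.sense(); print(s["clock"],s["contact_force"])
g=grab("top","t11"); crop(g,255,105,455,245,4,"z11"); g=grab("side"); crop(g,190,130,330,240,5,"s11")
E
```

```text
True
[ 0.50966538 -0.07411201  0.02464905] [-2.30405013  1.24291087  4.70965299]
33.1833 [-0.06477458  0.55521835  0.34418365]
```

View pics/t11.png

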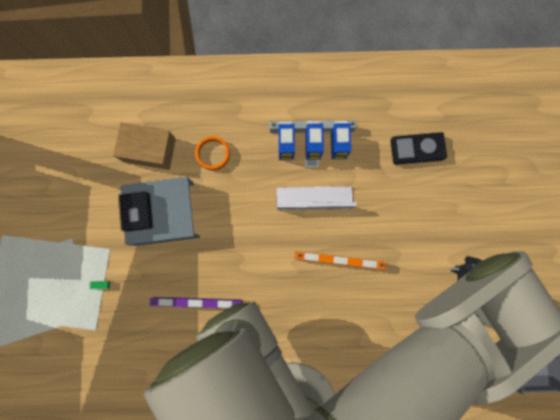

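View pics/s11.png

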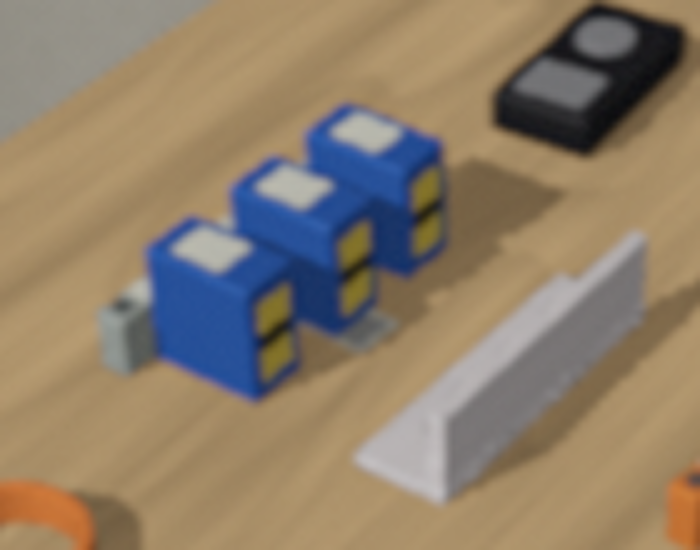

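The packs stand flat against the bar, and the straightedge lies flat and free at (315,197). The tape roll, carton and meter are where they started.

```bash
python3 - <<'E'
from h import *
print(job.hand_in()); print(monitor.sense()["clock"])
E
```

```text
the job is handed in; nothing more can be done
None
the job is handed in; nothing more can be done
```

I finished every step and handed the job in at about 33 s of the 61 s allowed; no verdict is reported.

**What I did:**
- **Spare pack:** I stood it in the middle place, about 40 mm short of the bar, so the opening fingers cleared its neighbours. I then let go.
- **Straightedge:** I drew it 160 mm out from under the riser, released it flat on the bench and took it again by its middle.
- **Push:** I pushed all three packs back slowly, then pressed them to a steady 24 N until they stopped moving.
- **Finish:** I laid the straightedge flat well in front of the packs, let go and moved the arm clear.

**Last checks:**
- **Line:** The pack centres lie on a line within about 0.3 mm, parallel to the bar within about 0.003 rad. Their far faces are within about 1.5 mm of the bar face as I measured it.
- **Squareness:** The packs came out square to the bar within about 0.015 rad, from averaged edge fits. Single edges of one sticker disagreed by up to 0.05 rad. An earlier corner reading gave the middle and right packs about 0.03 rad off square. I put both down to the low image resolution.
- **Early stop:** The first push stopped when the guard tripped on contact, with almost no force left on the packs. That is why I pressed them again.
- **Bystanders:** The tape roll, carton and meter look unmoved in the last top picture.

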